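# Index the rotary table by feel and lock it

### The arm

A 6-joint arm with a two-finger parallel gripper is mounted at the origin on the work surface. World frame = base frame: x ahead of the robot, y to its left, z up, the work surface at z = 0. Lengths are in m, angles in degrees, forces in N, time in s.
With the tool pointing down it reaches from about 0.375 to 0.925 m from the base axis. Payload 5.7 kg.
Tool frame: the origin (TCP) lies at the very end of the fingers, on their centre line; the grasp point (between the pads) lies 19 mm behind it (env.grip_point_offset is the distance from the TCP to the grasp point, in m); x points along the fingers, y is the direction in which the jaws open and shut, and the axes are right-handed (so a half turn about x gives the same grasp; the last joint's range is limited). The gripper opens to 85 mm and grips with 20 to 120 N. Pads are 22 mm wide; open, the fingers measure 114 mm over their backs; the gripper's body (76 mm by 85 mm) begins 54 mm behind the grasp point. The pads swing forward as they close: fully open they stand 13 mm farther back than shut.
Start: joints at [67.947, 20.558, 86.54, -0, 72.909, -6.595], TCP at [0.16, 0.578, 0.231] pointing down, gripper open.
Joint ranges: [-170.27, 170.27], [-57.76, 135], [12.27, 136.19], [-55.21, 235.2], [11.17, 155.16], [-170.74, 170.74]. Speed limits (degrees/s): [136.94, 136.94, 180, 180, 180, 180].

### API

Orientations are given as [roll, pitch, yaw] about the fixed x, y, z axes, in that order (R = Rz(yaw) Ry(pitch) Rx(roll)).
In Python, from workcell import env gives the robot as it stands. The module is installed in compiled form; this text tells all that it offers.
- The arm moves only by the shell command python3 -m pendant 'ROWS' [FORCE]. ROWS is JSON, a list of rows, each a list of 5 numbers: the opening, from 0 (shut) to 1 (fully open), then the shift along the tool's x, y, z in mm, then the turn about the tool's x in rad. A call has 1 to 5 rows; each row is the pose to reach, as a shift and turn from the pose commanded when the call began, along the tool's axes at that moment; what a row does not reach only later rows make up. A row lasts 1/10 s, in which the tool goes at most 50 mm and 8.59 degrees, less where a joint would pass 70% of its speed; a pose out of reach is approached as far as the arm can. A call with a gripper value outside its range is refused whole. The fingers move at their own pace and stop on an object; FORCE is the grip in N (left out, the last holds). Time passes only in rows, so rows that repeat a pose let the fingers close. It gives the time, the measured TCP pose, the force and the opening at its end, in the units of the state.
- env.get_state(): the state, without advancing time (a new reading comes with each control period).
- env.grab_frame(name): name is "scene" or "top" or "wrist"; returns the picture (384x512x3 uint8, red, green, blue); there is no depth.
- env.get_calibration(name): a dict with "mtx" (3x3 intrinsics, pixels), "extrinsics" (4x4, takes a point from world to camera coordinates). Camera axes: x right, y up, looking along -z (the intrinsics and any distortion apply to the point x, -y, -z); pixel columns grow to the right and rows downward; lengths in m; the calibration is good to about 2 mm. A picture is of the moment at which its call begins: read the wrist's pose just before it. get_calibration takes no time and is no camera call; for the wrist camera it gives the pose at the moment of the call.
- env.sign_off(): hands the job in, once; it reports no verdict.
Trained networks look in the newest picture that a camera, given by its name, has taken for a name from the list of things; names that differ only in an ending like _2 or _b are one class to them, and where a whole thing is asked for, a point or a joint stands for the part that bears it (a point fixed in the world has none). Each returns a list of dicts, best first, with "score" (0 to 1); they miss things now and then, are a little off and sometimes report something else, mostly with a low value. They report only what shows in the picture. A call takes as long as a camera call.
- env.find_in(label, camera): "xy" ([column, row] in pixels, amid what is visible of it).
- env.place_of(label, camera): "xy" ([column, row] in pixels: a listed point, or the origin of a listed thing).
The state is a dict: "time_s": time; "q": joint angles; "joint_vel": joint speeds; "tau": joint torques, N m; "tcp_pos": TCP position; "eef_rot": TCP orientation; "force": force on the tool from outside, world axes, zero at the start; "wrist_torque": the same for the moment, N m; "opening": opening from 0.0 (shut) to 1.0 (fully open).
Only numpy, scipy, OpenCV 4.12 (cv2) and the standard library are available. Lean on these libraries where they do the work, as an engineer would, in place of code of your own. Each camera call takes 0.05 s, during which the arm holds its last target.

### The job

Turn the rotary index table counter-clockwise (seen from above) by the upright handle near its rim until you feel it drop into its hidden notch (go slowly, it is easily overrun), then press the pin in the top of the handle fully down so that it locks the table there. Only then swing the clamp lever at the side of the base counter-clockwise all the way to its stop. Leave the other things on the bench where they are and let go of everything.

Things in the scene. Friction and masses are not known exactly. Their poses are not given: they have to be found in the camera images.
- table_axis (a point): Rotary index table: green base 200 x 200 mm fixed to the bench, with a steel round turntable of 190 mm diameter that turns about a vertical axis. This point is on the axis at the turntable's top face, 62 mm above the bench. A pipe stub (38 mm across, top 96 mm above the bench) is bolted at its centre. Axes: the base's (z up, clamp lever at +y). It stands at different places and yaws.
- turn (a joint): Turntable angle in rad, growing counter-clockwise seen from above, 0 to 2.2 (stops at both ends). At value v the handle lies from the axis in the direction v - 2.09 rad counter-clockwise from the base's x axis. It starts at 0 to 0.3; the one hidden notch lies between 0.75 and 1.6. Drag is a steady 0.3 N m (2.5 to 4.5 N at the handle) until the notch. If overrun, it can be pushed back.
- handle (a point): Handle of the turntable: upright dark steel sleeve, 32 mm diameter, 75 mm from the axis, 74 to 108 mm above the bench, on a low bar 24 mm wide. This point is on its centre line, 90 mm above the bench; x points away from the axis. Drag fades to nothing over the last 0.1 rad before the notch; 0.03 rad short of its centre the table snaps in by itself and stays. Pushing on out takes 8 to 12 N.
- pin_top (a point): Lock pin in the handle: black round head of 28 mm diameter and 12 mm thickness on a thin stem, straight above the sleeve. This point is the centre of the head's top face, 134 mm above the bench with the pin up and 123 mm with it down.
- pin (a joint): Travel of the lock pin in m: 0 up (as it starts), 0.011 fully down and locked. It moves stiffly (about 5 N) and stays where it is left. Away from the notch it stops after about 3 mm; with the turntable in the notch it goes fully down.
- lever_pivot (a point): Pivot of the clamp lever (vertical axis), at the side of the base, 50 mm above the bench.
- lever_knob (a point): Black upright round grip at the end of the flat clamp lever: 22 mm diameter, from 44 to 78 mm above the bench, 72 mm from the lever's pivot. This point is on its centre line, 65 mm above the bench. Under its path is only the bench, or the base's green ear (30 mm high) near the pivot.
- lever (a joint): Angle of the clamp lever in rad, growing counter-clockwise seen from above: 0 to 0.2 at the start (open), 1.2 at its stop (clamped). At value v it points from its pivot in the direction (v + 1.05 rad) counter-clockwise from the base's x axis. It stays where it is left; about 2 N at the grip moves it.
- wrench: Bystander, to be left alone: steel open-ended spanner 170 mm long lying flat. Origin at the centre of its underside.
- offcut: Bystander, to be left alone: short steel tube offcut, 42 mm outside diameter, 50 mm tall, standing on end. Origin at the centre of its underside.
- bracket: Bystander, to be left alone: small steel angle bracket, 70 x 40 mm, 50 mm tall. Origin at the centre of its underside.
- bolt: Bystander, to be left alone: round-headed steel bolt standing on its head, 61 mm tall, head 30 mm across. Origin at the centre of its underside.
- oilcan: Bystander, to be left alone: copper oil can, 84 mm across, with a long spout; 165 mm tall over the spout. Origin at the centre of its underside.
- cutdisc: Bystander, to be left alone: red-brown cutting disc, 120 mm across, 6 mm thick, lying flat. Origin at the centre of its underside.
- tin: Bystander, to be left alone: aluminium cup, 72 mm across, 85 mm tall, standing. Origin at the centre of its underside.

How it is judged (in metres and radians):
On the way, in this order (a step that is already met when the one before it is completed fails the run):
1. the lock pin is pressed fully down in the notch while the clamp lever is still open (value of joint pin above 0.0095 m and value of joint lever below 0.5 rad), for 0.2 s.
2. the clamp lever is swung to its stop with the pin still down (value of joint pin above 0.0095 m and value of joint lever above 1.08 rad), for 0.2 s.
At the end, for the whole second after the job is handed in: The lock pin is down by at least 9.5 mm of its 11 mm (possible only in the notch), the clamp lever is at 1.08 rad or more (stop at 1.2), the turntable and the lever are at rest, and nothing else has been moved by more than 30 mm (all of step 2 and velocity of joint turn between -0.05 and 0.05 rad/s and velocity of joint lever between -0.05 and 0.05 rad/s); the robot touches nothing.
It fails at once if one of the bystanders is moved from its place by more than 30 mm (distance of any of wrench, offcut, bracket, bolt, oilcan, cutdisc, tin from where it was at the start of the episode above 0.03 m).
It also fails if it takes over 72 s, if anything falls off the work surface, if the arm or the gripper's body presses on something with over 40 N, if the wrist force passes 120 N, or if a joint passes its speed limit or range.

## Working session

There is one attempt and no reset: what is moved stays moved. The work goes in short steps, Python scripts to look and compute and a shell command to move; the robot and the scene stay as the last step left them, time stands still between calls to the robot, and variables do not carry over. Pictures are saved under pics/ and viewed, and the job is handed in when it is done.

```bash
mkdir -p pics
cat > h.py <<'E'
from workcell import env
import numpy as np, cv2
def shot(n,f):
    im=env.grab_frame(n); cv2.imwrite('pics/'+f,cv2.cvtColor(im,cv2.COLOR_RGB2BGR)); return im
def ray(n,xy,z):
    c=env.get_calibration(n);K=np.array(c['mtx']);E=np.array(c['extrinsics'])
    d=np.linalg.inv(K)@[xy[0],xy[1],1]; d=np.array([d[0],-d[1],-d[2]])
    R=E[:3,:3];o=-R.T@E[:3,3];w=R.T@d
    return o+w*(z-o[2])/w[2]
E
python3 - <<'E'
from h import *
s=env.get_state();print(s)
for n in ['scene','top','wrist']:
    shot(n,n+'0.png'); print(n,env.get_calibration(n).keys())
    for l,z in [('table_axis',.062),('handle',.09),('pin_top',.134),('lever_pivot',.05),('lever_knob',.065),('wrench',0),('offcut',0),('bracket',0),('bolt',0),('oilcan',0),('cutdisc',0),('tin',0)]:
        r=env.place_of(l,n)
        print(l,[(np.round(a['xy']),round(a['score'],2),np.round(ray(n,a['xy'],z),3)) for a in r[:2]])
E
```

```text
{'time_s': 0.0, 'q': array([ 6.79450751e+01,  2.05970205e+01,  8.65991789e+01, -5.19282878e-04,
        7.29085956e+01, -6.59775930e+00]), 'joint_vel': array([ 0.04861896,  0.0392531 ,  0.02483572, -0.01773108,  0.02467878,
       -0.10031248]), 'tau': array([ 2.78943626e-03, -5.27621126e+01, -2.78621650e+01,  1.23835007e-04,
        1.32144205e-02,  7.95161867e-06]), 'tcp_pos': array([0.15969396, 0.57765052, 0.23046182]), 'eef_rot': array([ -96.32653902,   89.89520388, -111.78355153]), 'force': array([-0.27214039, -0.91278193,  0.26551716]), 'wrist_torque': array([ 0.0302802 , -0.01344683, -0.02322028]), 'opening': 1.0031189233109494}
scene dict_keys(['mtx', 'extrinsics'])
table_axis [(array([259., 196.]), 0.6, array([ 0.545, -0.016,  0.062])), (array([247., 167.]), 0.58, array([ 0.494, -0.161,  0.062]))]
handle [(array([244., 151.]), 0.62, array([ 0.472, -0.21 ,  0.09 ]))]
pin_top [(array([243., 139.]), 0.39, array([ 0.479, -0.209,  0.134]))]
lever_pivot [(array([259., 197.]), 0.9, array([ 0.538, -0.025,  0.05 ]))]
lever_knob [(array([252., 211.]), 0.55, array([0.601, 0.034, 0.065]
[... 1025 characters left out ...]
55., 178.]), 0.72, array([0.591, 0.02 , 0.065]))]
wrench [(array([305., 252.]), 0.77, array([ 0.368, -0.138,  0.   ]))]
offcut [(array([324., 169.]), 0.59, array([ 0.634, -0.2  ,  0.   ]))]
bracket [(array([360., 183.]), 0.66, array([ 0.589, -0.316,  0.   ]))]
bolt [(array([260., 238.]), 0.46, array([0.41 , 0.003, 0.   ]))]
oilcan [(array([126., 165.]), 0.63, array([0.645, 0.443, 0.   ]))]
cutdisc [(array([406., 240.]), 0.58, array([ 0.406, -0.456,  0.   ]))]
tin [(array([401., 187.]), 0.63, array([ 0.577, -0.448,  0.   ]))]
wrist dict_keys(['mtx', 'extrinsics'])
table_axis []
handle []
pin_top []
lever_pivot []
lever_knob []
wrench []
offcut []
bracket []
bolt []
oilcan []
cutdisc []
tin []
```

View pics/top0.png

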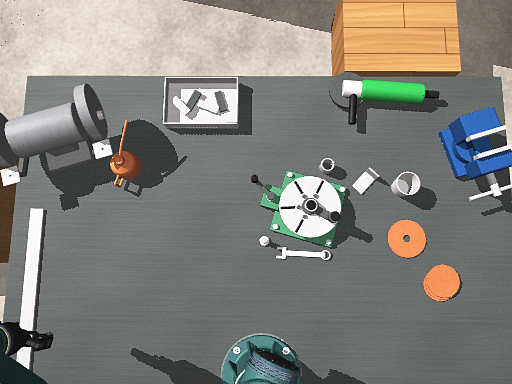

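View pics/scene0.png

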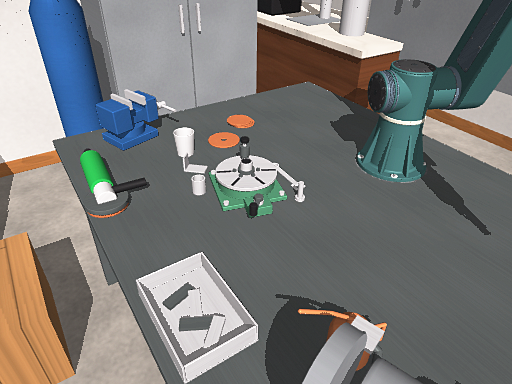

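```bash
cat >> h.py <<'E'
from scipy.spatial.transform import Rotation as Ro
def tool():
    s=env.get_state(); return np.array(s['tcp_pos']),Ro.from_euler('xyz',s['eef_rot'],degrees=True).as_matrix()
def to(p):
    t,R=tool(); return np.round(R.T@(np.array(p)-t)*1000,1)
E
python3 - <<'E'
from h import *
t,R=tool();print(R.round(3))
print(to([.38,.4,.3]),to([.45,-.1,.33]))
E
```

```text
[[-0.     0.267  0.964]
 [-0.     0.964 -0.267]
 [-1.    -0.    -0.   ]]
[ -68.7 -113.2  259.6] [ -98.7 -576.4  460.4]
```

```bash
python3 -c "
import cv2
for n,(x0,x1,y0,y1) in {'top':(235,425,150,270),'scene':(170,330,120,230)}.items():
    im=cv2.imread(f'pics/{n}0.png')[y0:y1,x0:x1]; cv2.imwrite(f'pics/{n}0c.png',cv2.resize(im,None,fx=4,fy=4,interpolation=cv2.INTER_CUBIC))"
```

```text
(no output)
```

View pics/top0c.png

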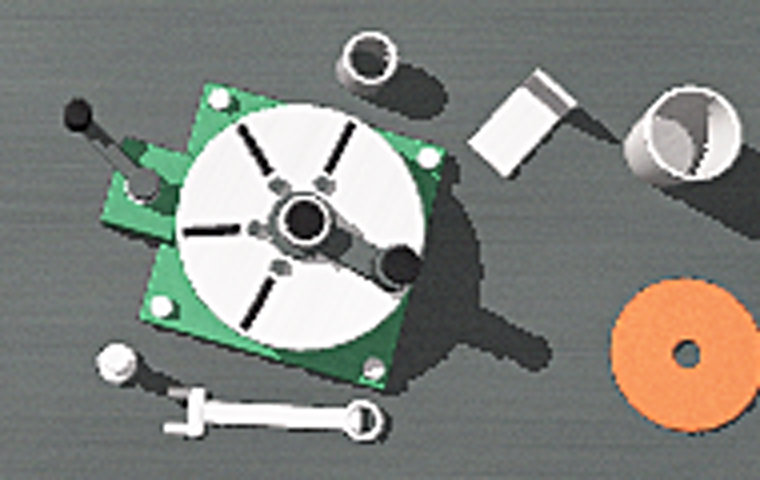

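```bash
python3 -m pendant '[[1,-20,-20,46,0],[1,-40,-40,92,0],[1,-60,-60,138,0],[1,-70,-85,180,0],[1,-70,-110,222,0]]'; python3 -m pendant '[[1,-5,-45,20,0],[1,-10,-90,40,0],[1,-15,-135,60,0],[1,-20,-180,80,0],[1,-25,-225,100,0]]';  python3 -m pendant '[[1,-5,-45,20,0],[1,-5,-90,40,0],[1,-5,-135,60,0],[1,-5,-180,80,0],[1,-5,-225,100,0]]'
python3 - <<'E'
from h import *
print(env.get_state()['time_s'],env.get_state()['tcp_pos'])
shot('wrist','w1.png');n='wrist'
for l,z in [('table_axis',.062),('handle',.09),('pin_top',.134),('lever_pivot',.05),('lever_knob',.065)]:
        r=env.place_of(l,n)
        print(l,[(np.round(a['xy']),round(a['score'],2),np.round(ray(n,a['xy'],z),4)) for a in r[:2]])
print(to([.45,-.1,.33]))
E
```

```text
time_s: 2.45
tcp_pos: [0.3394, 0.42, 0.3028]
eef_rot: [58.6, 89.8, 43.2]
force: [0.9, 0.3, -0.0]
opening: 1.004
time_s: 2.95
tcp_pos: [0.3737, 0.1752, 0.3262]
eef_rot: [13.2, 90.0, -2.3]
force: [1.3, -1.1, 1.4]
opening: 1.0
time_s: 3.45
tcp_pos: [0.4101, -0.0686, 0.3312]
eef_rot: [2.0, 89.9, -13.5]
force: [1.5, 0.1, 0.4]
opening: 0.999
3.45 [ 0.41011633 -0.06859028  0.33124923]
table_axis [(array([225., 228.]), 0.9, array([ 0.5031, -0.1507,  0.062 ]))]
handle [(array([174., 225.]), 0.73, array([ 0.4647, -0.2114,  0.09  ]))]
pin_top [(array([164., 240.]), 0.67, array([ 0.4679, -0.2118,  0.134 ]))]
lever_pivot [(array([299., 225.]), 0.69, array([ 0.5321, -0.0273,  0.05  ]))]
lever_knob [(array([340., 253.]), 0.66, array([0.5909, 0.0266, 0.065 ]))]
[  0.7 -22.4  47.8]
```

View pics/w1.png

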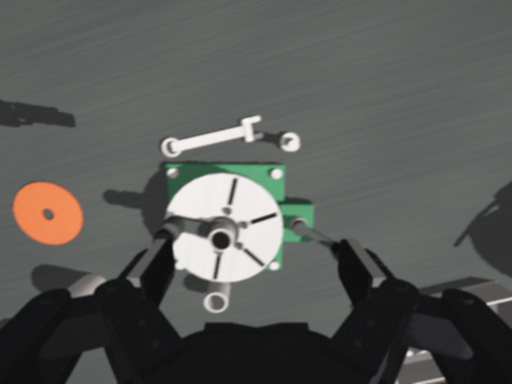

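Run:
```python
from h import *
c=env.get_calibration('wrist');E=np.array(c['extrinsics']);t,R=tool()
print('cam in tool',R.T@(-E[:3,:3].T@E[:3,3]-t),'dir',R.T@(-E[2,:3]))
print(to([.43,-.18,.30]),env.get_state()['q'])
```

```text
cam in tool [-0.14273058 -0.00035554 -0.07103965] dir [ 9.59911132e-01 -4.24071979e-04  2.80304189e-01]
[  30.7 -104.8   49.8] [-1.86849891e+01 -2.85347701e-01  9.86572321e+01  2.71437946e-02
  8.16625664e+01 -9.32498464e+01]
```

```bash
python3 -m pendant '[[1,8,-25,12,0.14],[1,15,-50,25,0.28],[1,22,-75,37,0.42],[1,30,-100,50,0.56],[1,30,-105,50,0.7]]'; python3 -m pendant '[[1,0,0,0,0.14],[1,0,0,0,0.28],[1,0,0,0,0.42],[1,0,0,0,0.56],[1,0,0,0,0.7]]';python3 -m pendant '[[1,0,0,0,0.14],[1,0,0,0,0.28],[1,0,0,0,0.42],[1,0,0,0,0.42],[1,0,0,0,0.42]]'
cat > look.py <<'E'
from h import *
import sys
f=sys.argv[1]
print(env.get_state()['time_s'],env.get_state()['tcp_pos'])
shot('wrist',f);n='wrist'
for l,z in [('table_axis',.062),('handle',.09),('pin_top',.134),('lever_pivot',.05),('lever_knob',.065)]:
        r=env.place_of(l,n)
        print(l,[(np.round(a['xy']),round(a['score'],2),np.round(ray(n,a['xy'],z),4)) for a in r[:2]])
t,R=tool();print(R.round(3))
E
python3 look.py w2.png
```

```text
time_s: 4.25
tcp_pos: [0.4313, -0.1814, 0.2999]
eef_rot: [-101.8, 90.0, -157.6]
force: [-0.2, 0.8, -0.2]
opening: 0.998
time_s: 4.75
tcp_pos: [0.4308, -0.1789, 0.3009]
eef_rot: [-148.2, 90.0, 116.0]
force: [-0.2, 0.1, 1.2]
opening: 1.001
time_s: 5.25
tcp_pos: [0.4307, -0.1797, 0.3009]
eef_rot: [-143.5, 90.0, 97.1]
force: [0.1, 0.5, 0.2]
opening: 1.001
5.25 [ 0.43070383 -0.17969345  0.30091569]
table_axis [(array([289., 118.]), 0.63, array([ 0.4999, -0.1472,  0.062 ])), (array([271.,  12.]), 0.37, array([ 0.5379, -0.0279,  0.062 ]))]
handle [(array([296., 175.]), 0.83, array([ 0.4717, -0.2135,  0.09  ]))]
pin_top [(array([299., 188.]), 0.55, array([ 0.4672, -0.2174,  0.134 ]))]
lever_pivot [(array([274.,  14.]), 0.65, array([ 0.5425, -0.0292,  0.05  ]))]
lever_knob []
[[-0.     0.869 -0.495]
 [-0.    -0.495 -0.869]
 [-1.    -0.     0.   ]]
```

View pics/w2.png

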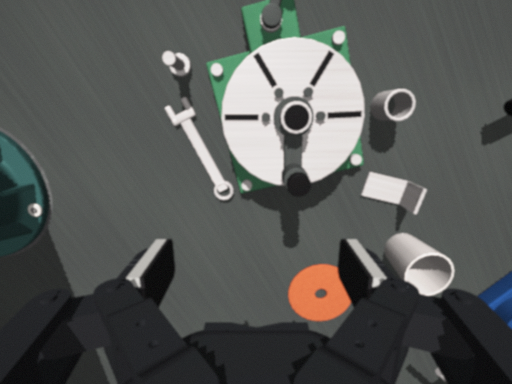

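```bash
python3 -c "
import cv2
im=cv2.imread('pics/w2.png')[0:210,200:400]; cv2.imwrite('pics/w2c.png',cv2.resize(im,None,fx=3.8,fy=2.8*1,interpolation=cv2.INTER_CUBIC) if 0 else cv2.resize(im,None,fx=2.8,fy=2.8,interpolation=cv2.INTER_CUBIC))
from h import *
for p,z in [((293.5,112.5),.062),((296,116),.096),((298,177),.134),((271,14),.05),((217,70),.03),((339,38),.03),((357,160),.03),((247,187),.03)]: print(p,ray('wrist',p,z).round(4))
"
```

```text
(293.5, 112.5) [ 0.5083 -0.1452  0.062 ]
(296, 116) [ 0.5053 -0.148   0.096 ]
(298, 177) [ 0.4721 -0.2057  0.134 ]
(271, 14) [ 0.5396 -0.0279  0.05  ]
(217, 70) [ 0.4465 -0.0456  0.03  ]
(339, 38) [ 0.6087 -0.0926  0.03  ]
(357, 160) [ 0.5631 -0.2552  0.03  ]
(247, 187) [ 0.3987 -0.2099  0.03  ]
```

View pics/w2c.png

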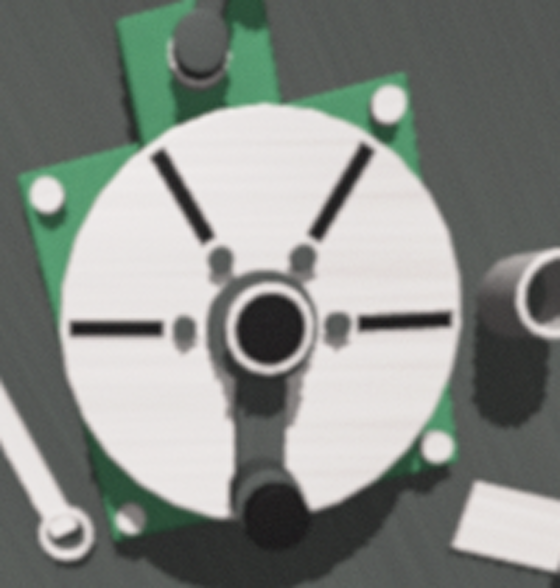

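Run:
```python
from h import *
print(to([.468,-.213,.16]),to([.468,-.213,.082]))
```

```text
[140.8  48.5   9.2] [218.8  48.5   9.2]
```

```bash
python3 -m pendant '[[0.9,20,30,9,0],[0.8,50,48.5,9,0],[0.75,85,48.5,9,0],[0.75,115,48.5,9,0],[0.75,115,48.5,9,0]]'
python3 look.py w3.png
```

```text
time_s: 6.05
tcp_pos: [0.4653, -0.2115, 0.1821]
eef_rot: [-91.7, 89.5, 148.6]
force: [-0.3, -0.5, 1.2]
opening: 0.748
6.05 [ 0.46530567 -0.21145499  0.18213827]
table_axis [(array([260., 104.]), 0.88, array([ 0.5095, -0.148 ,  0.062 ]))]
handle [(array([264., 194.]), 0.72, array([ 0.4753, -0.2179,  0.09  ]))]
pin_top [(array([262., 215.]), 0.79, array([ 0.4714, -0.2198,  0.134 ]))]
lever_pivot []
lever_knob []
[[ 0.003  0.868 -0.496]
 [-0.002 -0.496 -0.868]
 [-1.     0.004  0.   ]]
```

View pics/w3.png

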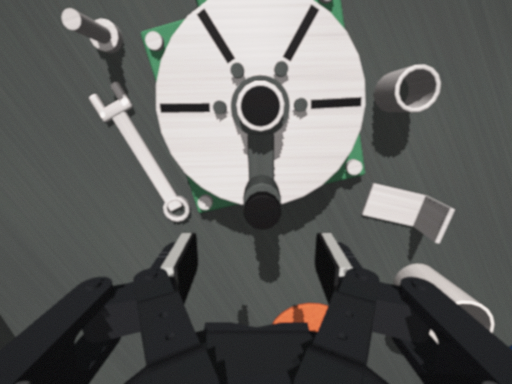

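```bash
python3 - <<'E'
from h import *
print(to([.469,-.2135,.082]))
E
python3 -m pendant '[[0.75,35,3,2,0],[0.75,65,4,2,0],[0.75,85,4,2,0],[0.75,102,4,2,0],[0.75,102,4,2,0]]'
python3 -m pendant '[[0.6,0,0,0,0],[0.6,0,0,0,0]]'
python3 look.py w4.png
```

```text
[ 1.057e+02 -7.000e-01 -1.000e-01]
time_s: 6.85
tcp_pos: [0.4699, -0.2163, 0.0831]
eef_rot: [-88.8, 89.9, 151.5]
force: [-0.6, -0.5, 0.1]
opening: 0.751
time_s: 7.05
tcp_pos: [0.4717, -0.2174, 0.0854]
eef_rot: [85.2, 89.8, -34.6]
force: [0.6, 0.2, -0.6]
opening: 0.599
7.05 [ 0.47170899 -0.21738428  0.08536836]
table_axis []
handle [(array([244., 240.]), 0.72, array([ 0.4678, -0.211 ,  0.09  ]))]
pin_top [(array([245., 295.]), 0.95, array([ 0.4686, -0.2136,  0.134 ]))]
lever_pivot []
lever_knob []
[[ 0.001  0.868 -0.496]
 [-0.001 -0.496 -0.868]
 [-1.     0.001  0.   ]]
```

View pics/w4.png

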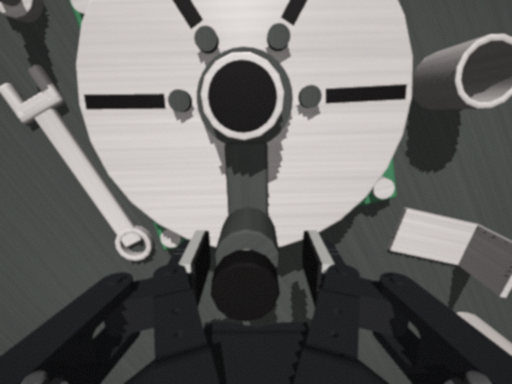

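```bash
python3 -m pendant '[[0.6,1,2,-1,0],[0.6,2,4,-2,0],[0.6,2,6,-2,0],[0.6,2,8,-2,0],[0.6,2,8,-2,0]]'
python3 - <<'E'
from h import *
A=np.array([.506,-.148])
def st():
    s=env.get_state();t,R=tool();d=t[:2]-A
    print(s['time_s'],t.round(4),'F tool',(R.T@s['force']).round(2),'r/tan',(R[:2,1:].T@d*1000).round(1)[::-1],'yawY',np.degrees(np.arctan2(R[1,1],R[0,1])).round(2))
st()
E
```

```text
time_s: 7.85
tcp_pos: [0.4775, -0.2183, 0.0815]
eef_rot: [-89.1, 89.8, 151.2]
force: [-2.9, 1.8, 2.4]
opening: 0.597
7.85 [ 0.4775 -0.2183  0.0815] F tool [-2.38 -3.47 -0.12] r/tan [75.2 10.1] yawY -29.73
```

```bash
cat > st.py <<'E'
from h import *
A=np.array([.506,-.148])
s=env.get_state();t,R=tool();d=t[:2]-A
print(s['time_s'],t.round(4),'F tool',(R.T@s['force']).round(2),'r/tan',(R[:2,1:].T@d*1000).round(1)[::-1],'yawY',np.degrees(np.arctan2(R[1,1],R[0,1])).round(2))
E
python3 -m pendant '[[0.6,0,3.7,-0.6,-0.05],[0.6,0,7.4,-1.3,-0.1],[0.6,0,11.1,-2.3,-0.15],[0.6,0,14.7,-3.4,-0.2],[0.6,0,18.3,-4.7,-0.25]]'; python3 st.py; python3 look.py w5.png | grep -E 'handle|pin'
```

```text
time_s: 8.35
tcp_pos: [0.4951, -0.2225, 0.0814]
eef_rot: [-112.1, 89.8, 142.6]
force: [-4.2, 5.2, 3.0]
opening: 0.601
8.35 [ 0.4951 -0.2225  0.0814] F tool [-2.96 -5.47 -3.91] r/tan [74.7  9.1] yawY -15.31
handle [(array([241., 248.]), 0.9, array([ 0.4889, -0.2208,  0.09  ]))]
pin_top [(array([229., 308.]), 0.8, array([ 0.4861, -0.2226,  0.134 ]))]
```

View pics/w5.png

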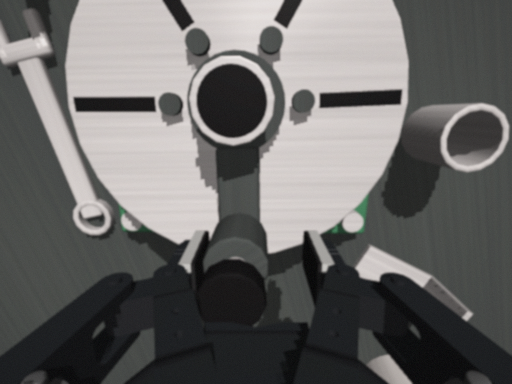

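```bash
python3 -m pendant '[[0.6,0,2.2,-0.35,-0.03],[0.6,0,4.5,-0.75,-0.06],[0.6,0,7.4,-1.3,-0.1],[0.6,0,7.4,-1.3,-0.1]]'; python3 st.py;  python3 -m pendant '[[0.6,0,1.5,-0.2,-0.02],[0.6,0,3.0,-0.45,-0.04],[0.6,0,3.0,-0.45,-0.04]]'; python3 st.py;python3 -m pendant '[[0.6,0,1.5,-0.2,-0.02],[0.6,0,3.0,-0.45,-0.04],[0.6,0,3.0,-0.45,-0.04]]'; python3 st.py
```

```text
time_s: 9.05
tcp_pos: [0.5042, -0.2245, 0.0818]
eef_rot: [-105.4, 90.0, 155.0]
force: [-2.1, 3.4, -1.5]
opening: 0.602
9.05 [ 0.5042 -0.2245  0.0818] F tool [ 1.48 -2.64 -3.04] r/tan [75.7 10.9] yawY -9.6
time_s: 9.35
tcp_pos: [0.507, -0.2245, 0.0818]
eef_rot: [-108.1, 90.0, 154.5]
force: [-2.2, 2.6, -0.3]
opening: 0.599
9.35 [ 0.507  -0.2245  0.0818] F tool [ 0.3  -2.52 -2.3 ] r/tan [75.7 10.8] yawY -7.35
time_s: 9.65
tcp_pos: [0.5102, -0.2245, 0.0818]
eef_rot: [-107.2, 90.0, 157.8]
force: [-3.7, 1.8, -0.8]
opening: 0.601
9.65 [ 0.5102 -0.2245  0.0818] F tool [ 0.78 -3.84 -1.49] r/tan [75.8 10.9] yawY -5.05
```

```bash
cat > st.py <<'E'
from h import *
A=np.array([.506,-.148])
F=[]
for i in range(4):
    s=env.get_state();t,R=tool();d=t[:2]-A;F.append(R.T@s['force'])
    if i<3: env.grab_frame('top')
print(s['time_s'],'F tool',np.mean(F,0).round(2),np.round([f[1] for f in F],1),'r/tan',(R[:2,1:].T@d*1000).round(1)[::-1],'yawY',np.degrees(np.arctan2(R[1,1],R[0,1])).round(2))
E
python3 st.py;  python3 -m pendant '[[0.6,0,1.5,-0.2,-0.02],[0.6,0,3.0,-0.45,-0.04],[0.6,0,3.0,-0.45,-0.04]]' >/dev/null; python3 st.py;python3 -m pendant '[[0.6,0,1.5,-0.2,-0.02],[0.6,0,1.5,-0.2,-0.02]]'>/dev/null; python3 st.py
```

```text
9.8 F tool [ 0.87 -3.27 -2.  ] [-3.8 -4.2 -3.1 -1.9] r/tan [76.  11.1] yawY -5.1
10.25 F tool [ 0.49 -3.68 -2.76] [-4.  -3.7 -3.9 -3.1] r/tan [76.  11.1] yawY -2.81
10.6 F tool [ 1.33 -2.86 -2.17] [-2.5 -3.2 -2.7 -3. ] r/tan [76.1 11.1] yawY -1.67
```

```bash
python3 -m pendant '[[0.6,0,1.5,-0.2,-0.02],[0.6,0,1.5,-0.2,-0.02]]' >/dev/null; python3 st.py;python3 -m pendant '[[0.6,0,1.5,-0.2,-0.02],[0.6,0,1.5,-0.2,-0.02]]'>/dev/null; python3 st.py
```

```text
10.95 F tool [ 0.1  -3.22 -2.78] [-2.9 -3.1 -4.  -2.8] r/tan [76.1 11. ] yawY -0.52
11.3 F tool [ 0.54 -3.61 -2.33] [-4.5 -3.8 -3.  -3.1] r/tan [76.2 11.1] yawY 0.63
```

```bash
python3 -m pendant '[[0.6,0,1.5,-0.2,-0.02],[0.6,0,3.0,-0.5,-0.04],[0.6,0,3.0,-0.5,-0.04]]' >/dev/null; python3 st.py
```

```text
11.75 F tool [ 0.59 -3.17 -2.55] [-2.6 -3.4 -3.4 -3.3] r/tan [76.3 11.2] yawY 2.91
```

```bash
python3 -m pendant '[[0.6,0,1.5,-0.2,-0.02],[0.6,0,2.3,-0.4,-0.03],[0.6,0,2.3,-0.4,-0.03]]' >/dev/null; python3 st.py
```

```text
12.2 F tool [ 0.17 -4.49 -1.42] [-4.4 -4.6 -4.1 -4.8] r/tan [76.2 11. ] yawY 4.65
```

```bash
python3 -m pendant '[[0.6,0,1.5,-0.3,-0.02],[0.6,0,3.0,-0.6,-0.04],[0.6,0,3.0,-0.6,-0.04]]' >/dev/null; python3 st.py
```

```text
12.65 F tool [ 0.54 -3.16 -1.33] [-4.1 -2.4 -3.9 -2.2] r/tan [76.2 11.3] yawY 6.91
```

```bash
python3 -m pendant '[[0.6,0,1.5,-0.3,-0.02],[0.6,0,2.3,-0.4,-0.03],[0.6,0,2.3,-0.4,-0.03]]' >/dev/null; python3 st.py
```

```text
13.1 F tool [ 0.38 -3.89 -0.28] [-4.5 -3.7 -4.2 -3.1] r/tan [76.1 11.1] yawY 8.65
```

```bash
python3 -m pendant '[[0.6,0,1.5,-0.2,-0.02],[0.6,0,3.0,-0.5,-0.04],[0.6,0,3.0,-0.5,-0.04]]' >/dev/null; python3 st.py
```

```text
13.55 F tool [ 0.95 -2.95 -1.2 ] [-2.7 -3.  -3.3 -2.8] r/tan [76.2 11.5] yawY 10.93
```

```bash
python3 -m pendant '[[0.6,0,1.5,-0.2,-0.02],[0.6,0,2.3,-0.4,-0.03],[0.6,0,2.3,-0.4,-0.03]]' >/dev/null; python3 st.py
```

```text
14.0 F tool [ 0.53 -2.5  -0.34] [-2.2 -3.6 -2.5 -1.8] r/tan [76.1 11.4] yawY 12.66
```

```bash
python3 -m pendant '[[0.6,0,1.5,-0.2,-0.02],[0.6,0,1.5,-0.2,-0.02]]' >/dev/null; python3 st.py
```

```text
14.35 F tool [ 1.11 -1.05 -0.88] [-1.5 -1.6 -0.2 -0.9] r/tan [76.2 11.6] yawY 13.8
```

```bash
python3 -m pendant '[[0.6,0,1.0,-0.2,-0.015],[0.6,0,1.0,-0.2,-0.015]]' >/dev/null; python3 st.py
```

```text
14.7 F tool [-0.45 -1.67 -0.01] [-1.9 -1.9 -1.7 -1.2] r/tan [76.1 11. ] yawY 14.66
```

```bash
sed -i 's/^print(s/im=shot("wrist","last.png");pp=env.place_of("handle","wrist");print("handle px",[np.round(a["xy"],1) for a in pp[:1]])\nprint(s/' st.py; python3 -m pendant '[[0.6,0,1.0,-0.2,-0.013],[0.6,0,1.0,-0.2,-0.013]]' >/dev/null; python3 st.py; cp pics/last.png pics/a1.png
```

```text
handle px [array([240. , 247.2])]
15.05 F tool [-0.94 -1.33  0.17] [-1.7 -1.6 -1.  -1.1] r/tan [76.1 11.2] yawY 15.41
```

```bash
python3 -m pendant '[[0.6,0,1.0,-0.2,-0.013],[0.6,0,1.0,-0.2,-0.013]]' >/dev/null; python3 st.py; cp pics/last.png pics/a2.png
```

```text
handle px [array([239.2, 246.1])]
15.5 F tool [-0.38 -0.07 -0.32] [-0.9 -0.2  0.2  0.6] r/tan [75.8 11.2] yawY 16.15
```

```bash
python3 -m pendant '[[0.6,0,0.6,-0.1,-0.008],[0.6,0,0.6,-0.1,-0.008]]' >/dev/null; python3 st.py; cp pics/last.png pics/a3.png; python3 -c "
import cv2,numpy as np
a=[cv2.imread(f'pics/a{i}.png')[180:340,150:350] for i in (1,2,3)]
cv2.imwrite('pics/a123.png',cv2.resize(np.hstack(a),None,fx=1.33,fy=1.33))"
```

```text
handle px [array([242. , 244.3])]
15.95 F tool [-0.22 -0.86  0.01] [-0.2 -0.4 -2.2 -0.7] r/tan [75.7 10.8] yawY 16.61
```

View pics/a123.png

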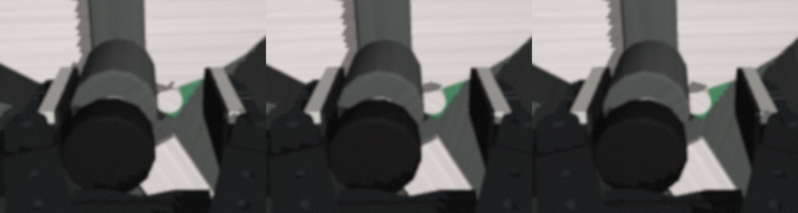

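```bash
cat > m.py <<'E'
import cv2,sys
b=cv2.imread('pics/a1.png',0); T=b[235:322,195:270]
for f in sys.argv[1:]:
    im=cv2.imread(f,0)[215:345,170:300]; r=cv2.matchTemplate(im,T,cv2.TM_CCOEFF_NORMED); _,v,_,l=cv2.minMaxLoc(r); print(f,round(v,3),l[0]-25,l[1]-20)
E
python3 m.py pics/a1.png pics/a2.png pics/a3.png
```

```text
pics/a1.png 1.0 0 0
pics/a2.png 0.991 0 1
pics/a3.png 0.989 0 1
```

```bash
python3 -m pendant '[[0.6,0,0.6,-0.1,-0.008],[0.6,0,0.6,-0.1,-0.008]]' >/dev/null; python3 st.py; cp pics/last.png pics/a4.png; python3 m.py pics/a4.png
```

```text
handle px [array([242. , 245.6])]
16.4 F tool [-0.16 -0.49 -0.12] [-0.4 -0.7 -0.5 -0.4] r/tan [75.7 10.9] yawY 17.07
pics/a4.png 0.985 0 1
```

```bash
python3 -m pendant '[[0.6,0,0.6,-0.1,-0.008],[0.6,0,0.6,-0.1,-0.008]]' >/dev/null; python3 st.py; cp pics/last.png pics/a5.png; python3 m.py pics/a5.png
```

```text
handle px [array([238.4, 245.3])]
16.85 F tool [-0.09 -0.23 -0.15] [-0.6 -0.2 -0.5  0.4] r/tan [75.9 11. ] yawY 17.53
pics/a5.png 0.986 0 0
```

```bash
python3 -m pendant '[[0.6,0,0.6,-0.1,-0.008],[0.6,0,0.6,-0.1,-0.008]]' >/dev/null; python3 st.py; cp pics/last.png pics/a6.png; python3 m.py pics/a6.png
```

```text
handle px [array([240. , 245.6])]
17.3 F tool [-0.17  0.27 -0.06] [ 0.7  0.3 -0.1  0.1] r/tan [75.9 11. ] yawY 17.99
pics/a6.png 0.981 0 0
```

```bash
python3 -m pendant '[[0.6,0,0.6,-0.1,-0.008],[0.6,0,0.6,-0.1,-0.008]]' >/dev/null; python3 st.py; cp pics/last.png pics/a7.png; python3 m.py pics/a7.png
```

```text
handle px [array([239.7, 245. ])]
17.75 F tool [-0.3   0.05 -0.36] [-0.5  0.   0.4  0.3] r/tan [75.8 10.9] yawY 18.45
pics/a7.png 0.975 1 0
```

```bash
python3 -m pendant '[[0.6,0,0.6,-0.1,-0.008],[0.6,0,0.6,-0.1,-0.008]]' >/dev/null; python3 st.py; cp pics/last.png pics/a8.png; python3 m.py pics/a8.png
```

```text
handle px [array([236.3, 246.7])]
18.2 F tool [ 0.07  0.1  -0.11] [0.1 0.3 0.1 0. ] r/tan [75.8 10.9] yawY 18.9
pics/a8.png 0.976 0 1
```

```bash
python3 -m pendant '[[0.6,0,0.6,-0.1,-0.008],[0.6,0,0.6,-0.1,-0.008]]' >/dev/null; python3 st.py; cp pics/last.png pics/a9.png; python3 m.py pics/a9.png; python3 -c "
import cv2,numpy as np
a=[cv2.imread(f'pics/a{i}.png')[180:340,150:350] for i in (1,5,9)]
cv2.imwrite('pics/a159.png',cv2.resize(np.hstack(a),None,fx=1.33,fy=1.33))"
```

```text
handle px [array([240.3, 245. ])]
18.65 F tool [0.07 0.09 0.13] [ 0.7  0.4 -0.4 -0.3] r/tan [75.8 10.9] yawY 19.36
pics/a9.png 0.976 0 0
```

View pics/a159.png

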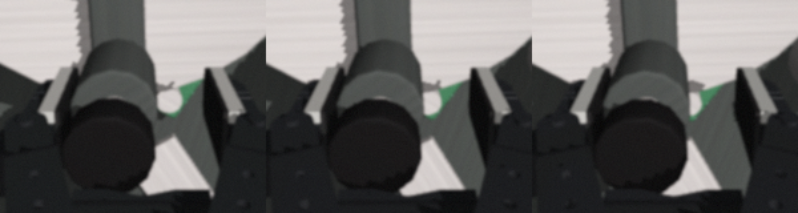

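```bash
python3 -m pendant '[[0.6,0,0.6,-0.1,-0.008],[0.6,0,0.6,-0.1,-0.008]]' >/dev/null; python3 st.py; cp pics/last.png pics/a10.png; python3 m.py pics/a10.png
```

```text
handle px [array([236.9, 245.2])]
19.1 F tool [-0.57 -1.18 -0.07] [-1.4 -0.8 -1.  -1.6] r/tan [75.7 10.6] yawY 19.83
pics/a10.png 0.975 0 0
```

```bash
python3 -m pendant '[[0.6,0,0.6,-0.1,-0.008],[0.6,0,0.6,-0.1,-0.008]]' >/dev/null; python3 st.py; cp pics/last.png pics/a11.png; python3 m.py pics/a11.png
```

```text
handle px [array([239. , 244.7])]
19.55 F tool [-0.9  -2.26 -0.2 ] [-1.8 -2.4 -1.6 -3.3] r/tan [75.6 10.6] yawY 20.29
pics/a11.png 0.975 0 0
```

```bash
python3 -m pendant '[[0.6,0,-1.5,0,0],[0.6,0,-3,0,0],[0.6,0,-3,0,0]]' >/dev/null; python3 st.py; cp pics/last.png pics/a12.png; python3 m.py pics/a11.png pics/a12.png
```

```text
handle px [array([243.3, 244.6])]
20.1 F tool [ 0.29 -0.21 -0.29] [-0.6 -0.4  0.6 -0.4] r/tan [75.8  8. ] yawY 20.28
pics/a11.png 0.975 0 0
pics/a12.png 0.915 6 1
```

```bash
python3 -m pendant '[[0.6,0,1.5,0,0],[0.6,0,3,0,0],[0.6,0,3,0,0]]' >/dev/null; python3 st.py; cp pics/last.png pics/a13.png; python3 m.py pics/a13.png;  python3 -m pendant '[[0.6,0,0.6,-0.1,-0.008],[0.6,0,0.6,-0.1,-0.008]]' >/dev/null; python3 st.py; cp pics/last.png pics/a14.png; python3 m.py pics/a14.png
```

```text
handle px [array([363. , 226.9])]
20.65 F tool [-0.45 -0.78  0.7 ] [-0.7 -0.5 -0.7 -1.1] r/tan [75.8 10.8] yawY 20.29
pics/a13.png 0.979 0 0
handle px [array([238.2, 248.2])]
21.1 F tool [-1.66 -3.59  0.86] [-2.8 -3.5 -4.3 -3.8] r/tan [75.6 10.4] yawY 20.75
pics/a14.png 0.977 0 0
```

```bash
python3 -m pendant '[[0.6,0,0.6,-0.1,-0.008],[0.6,0,0.6,-0.1,-0.008]]' >/dev/null; python3 st.py; cp pics/last.png pics/a15.png; python3 m.py pics/a15.png
```

```text
handle px [array([239.2, 245.5])]
21.55 F tool [-2.47 -5.21  0.74] [-5.8 -4.6 -5.4 -5.1] r/tan [75.6 10.2] yawY 21.22
pics/a15.png 0.977 0 1
```

```bash
python3 -m pendant '[[0.6,0,-3,0,0],[0.65,0,-7,0,0],[0.65,0,-9,0,0],[0.65,0,-9,0,0]]'; python3 look.py b1.png
```

```text
time_s: 22.05
tcp_pos: [0.535, -0.2179, 0.0819]
eef_rot: [93.5, 90.0, 24.7]
force: [-0.8, -0.7, -0.1]
opening: 0.648
22.05 [ 0.53495366 -0.21788145  0.08186476]
table_axis []
handle [(array([254., 246.]), 0.63, array([ 0.5334, -0.2167,  0.09  ]))]
pin_top [(array([252., 300.]), 0.86, array([ 0.5332, -0.2173,  0.134 ]))]
lever_pivot []
lever_knob []
[[ 0.     0.932  0.362]
 [-0.     0.362 -0.932]
 [-1.     0.     0.   ]]
```

```bash
python3 -m pendant '[[0.65,-15,0,0,0],[0.65,-40,0,0,0],[0.65,-75,0,0,0],[0.3,-100,0,0,0],[0,-100,0,0,0]]';  python3 -m pendant '[[0,0,0,0,0],[0,0,0,0,0],[0,0,0,0,0]]'; python3 look.py b2.png
```

```text
time_s: 22.85
tcp_pos: [0.5376, -0.2192, 0.1858]
eef_rot: [39.7, 89.6, -29.1]
force: [-0.0, -0.1, -0.7]
opening: 0.317
time_s: 23.15
tcp_pos: [0.5341, -0.2174, 0.1804]
eef_rot: [-137.9, 89.8, 153.3]
force: [-0.0, -0.3, 0.3]
opening: 0.0
23.15 [ 0.53413177 -0.21740051  0.18042396]
table_axis [(array([254., 106.]), 0.97, array([ 0.5056, -0.1476,  0.062 ])), (array([255., 196.]), 0.34, array([ 0.5366, -0.2258,  0.062 ]))]
handle [(array([256., 192.]), 0.61, array([ 0.5333, -0.2147,  0.09  ]))]
pin_top [(array([257., 213.]), 0.78, array([ 0.5356, -0.2176,  0.134 ]))]
lever_pivot []
lever_knob []
[[-0.001  0.932  0.362]
 [ 0.     0.362 -0.932]
 [-1.    -0.001 -0.   ]]
```

View pics/b2.png

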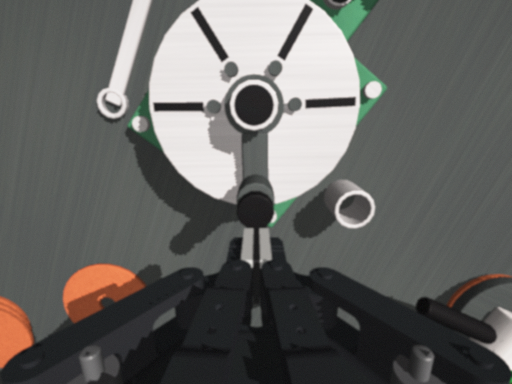

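```bash
python3 -m pendant '[[0,15,0.5,0,0],[0,30,0.5,0,0],[0,40,0.5,0,0],[0,44,0.5,0,0],[0,44,0.5,0,0]]';  python3 -m pendant '[[0,2,0,0,0],[0,4,0,0,0],[0,6,0,0,0],[0,6,0,0,0]]'; python3 -m pendant '[[0,2,0,0,0],[0,3,0,0,0],[0,3,0,0,0]]'
```

```text
time_s: 23.95
tcp_pos: [0.5352, -0.2176, 0.1373]
eef_rot: [-135.8, 89.9, 155.4]
force: [0.2, 0.0, 0.5]
opening: -0.001
time_s: 24.35
tcp_pos: [0.536, -0.218, 0.1323]
eef_rot: [36.1, 89.9, -32.7]
force: [1.8, 0.4, 2.1]
opening: 0.001
time_s: 24.65
tcp_pos: [0.536, -0.218, 0.129]
eef_rot: [35.3, 89.9, -33.5]
force: [1.2, -0.3, 2.7]
opening: 0.001
```

```bash
python3 -m pendant '[[0,1.5,0,0,0],[0,3,0,0,0],[0,3,0,0,0]]'; python3 -m pendant '[[0,1.5,0,0,0],[0,3,0,0,0],[0,3,0,0,0]]'
```

```text
time_s: 24.95
tcp_pos: [0.5359, -0.218, 0.1258]
eef_rot: [34.6, 90.0, -34.2]
force: [1.4, -1.6, 2.6]
opening: 0.0
time_s: 25.25
tcp_pos: [0.5359, -0.2179, 0.123]
eef_rot: [31.5, 90.0, -37.3]
force: [1.3, -1.1, 4.8]
opening: 0.002
```

```bash
python3 -m pendant '[[0,1,0,0,0],[0,2,0,0,0],[0,2,0,0,0]]'; python3 -m pendant '[[0,1,0,0,0],[0,1.5,0,0,0],[0,1.5,0,0,0]]'
```

```text
time_s: 25.55
tcp_pos: [0.5361, -0.2181, 0.1228]
eef_rot: [32.4, 89.9, -36.4]
force: [-1.4, 0.0, 19.6]
opening: -0.002
time_s: 25.85
tcp_pos: [0.5362, -0.2182, 0.1226]
eef_rot: [31.6, 89.8, -37.2]
force: [-4.9, 2.1, 30.0]
opening: -0.0
```

```bash
python3 -m pendant '[[0,-15,0,0,0],[0,-35,0,0,0],[0.3,-60,0,0,0],[0.6,-80,0,0,0],[0.75,-80,0,0,0]]'; python3 look.py c1.png; python3 -c "
from h import *; print(to([.56,-.01,.21]))"
```

```text
time_s: 26.35
tcp_pos: [0.5361, -0.2179, 0.2011]
eef_rot: [38.8, 89.9, -30.0]
force: [-0.7, 0.8, 0.9]
opening: 0.505
26.35 [ 0.53612865 -0.21794473  0.2011454 ]
table_axis [(array([252., 108.]), 0.68, array([ 0.5039, -0.1494,  0.062 ]))]
handle [(array([254., 190.]), 0.9, array([ 0.5322, -0.2175,  0.09  ]))]
pin_top [(array([256., 196.]), 0.82, array([ 0.531 , -0.2101,  0.134 ]))]
lever_pivot []
lever_knob []
[[-0.003  0.932  0.362]
 [ 0.001  0.362 -0.932]
 [-1.    -0.002 -0.002]]
[ -12.    98.7 -183.9]
```

View pics/c1.png

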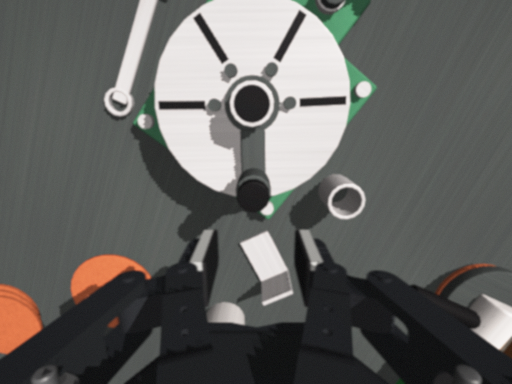

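```bash
python3 -m pendant '[[0.75,-10,20,-38,0.14],[0.75,-20,40,-76,0.28],[0.75,-20,60,-112,0.42],[0.75,-20,80,-150,0.56],[0.75,-20,98,-184,0.7]]';  python3 -m pendant '[[0.75,0,0,0,0.14],[0.75,0,0,0,0.28],[0.75,0,0,0,0.43],[0.75,0,0,0,0.43]]'; python3 look.py c2.png; python3 -c "
from h import *; print(to([.588,.024,.17]))"
```

```text
time_s: 27.15
tcp_pos: [0.5598, -0.0087, 0.2185]
eef_rot: [-85.7, 89.9, 165.0]
force: [-0.2, -0.9, 0.3]
opening: 0.749
time_s: 27.55
tcp_pos: [0.5598, -0.0104, 0.2184]
eef_rot: [-50.4, 89.9, 176.0]
force: [0.1, 0.1, 0.4]
opening: 0.75
27.55 [ 0.55976682 -0.01044936  0.21840086]
table_axis [(array([298., 286.]), 0.88, array([ 0.5037, -0.1474,  0.062 ]))]
handle [(array([255., 194.]), 0.31, array([ 0.5532, -0.0175,  0.09  ]))]
pin_top [(array([371., 347.]), 0.54, array([ 0.5366, -0.2075,  0.134 ]))]
lever_pivot [(array([252., 196.]), 0.74, array([ 0.5403, -0.0253,  0.05  ]))]
lever_knob [(array([256., 136.]), 0.57, array([0.5921, 0.0228, 0.065 ]))]
[[-0.     0.726 -0.688]
 [-0.    -0.688 -0.726]
 [-1.    -0.     0.   ]]
[ 49.2  -3.8 -44.4]
```

View pics/c2.png

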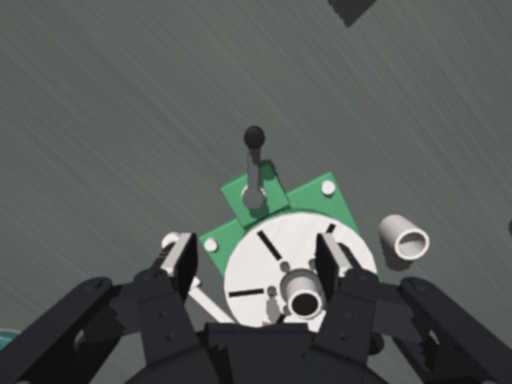

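```bash
python3 -m pendant '[[0.75,20,-1,-20,0],[0.75,45,-1,-42,0],[0.7,70,-1,-46,0],[0.65,95,-1,-46,0],[0.65,105,-1,-46,0]]';  python3 -m pendant '[[0.6,15,0,0,0],[0.6,40,0,0,0],[0.55,58,0,0,0],[0.55,61,0,0,0],[0.55,61,0,0,0]]'; python3 look.py c3.png
```

```text
time_s: 28.35
tcp_pos: [0.5897, 0.0235, 0.112]
eef_rot: [-48.8, 89.8, 177.7]
force: [-0.1, 0.6, 0.0]
opening: 0.65
time_s: 28.85
tcp_pos: [0.5913, 0.0231, 0.0535]
eef_rot: [-39.0, 90.0, -172.6]
force: [0.0, 0.9, 0.9]
opening: 0.551
28.85 [0.5912571  0.02309209 0.0534671 ]
table_axis []
handle []
pin_top []
lever_pivot []
lever_knob [(array([254., 252.]), 0.79, array([0.5914, 0.0232, 0.065 ]))]
[[ 0.002  0.725 -0.689]
 [-0.    -0.689 -0.725]
 [-1.     0.001 -0.001]]
```

View pics/c3.png

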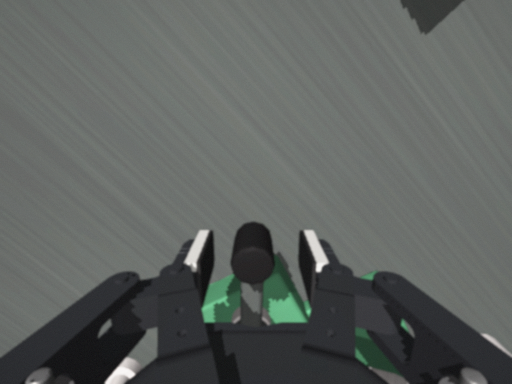

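```bash
python3 -m pendant '[[0.55,0,-5,0,0],[0.55,0,-9,0,0],[0.55,0,-12,0,0]]';  python3 -m pendant '[[0.55,0,-5.7,1.2,-0.08],[0.55,0,-11.3,2.8,-0.16],[0.55,0,-16.8,4.9,-0.24],[0.55,0,-22,7.4,-0.32],[0.55,0,-27.1,10.4,-0.4]]'; python3 look.py c4.png
```

```text
time_s: 29.45
tcp_pos: [0.582, 0.032, 0.0534]
eef_rot: [-44.9, 90.0, -178.4]
force: [-0.4, 0.5, -0.5]
opening: 0.55
time_s: 29.95
tcp_pos: [0.5571, 0.043, 0.0537]
eef_rot: [109.1, 89.8, -1.3]
force: [3.2, 0.5, -2.0]
opening: 0.545
29.95 [0.55708527 0.04300142 0.05366797]
table_axis []
handle []
pin_top []
lever_pivot []
lever_knob [(array([279., 252.]), 0.76, array([0.5673, 0.0385, 0.065 ]))]
[[-0.001  0.935 -0.354]
 [-0.    -0.354 -0.935]
 [-1.    -0.001  0.   ]]
```

View pics/c4.png

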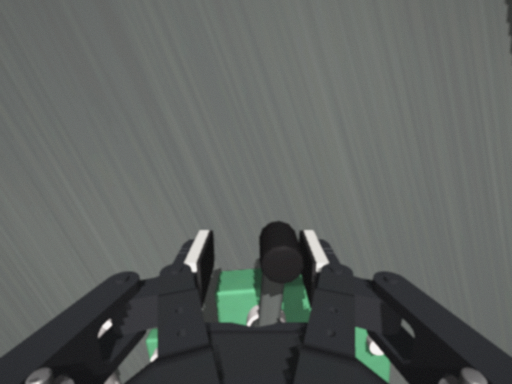

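```bash
python3 -m pendant '[[0.55,0,-5.7,1.2,-0.08],[0.55,0,-11.3,2.8,-0.16],[0.55,0,-16.8,4.9,-0.24],[0.55,0,-22,7.4,-0.32],[0.55,0,-27.1,10.4,-0.4]]'; python3 -m pendant '[[0.55,0,-5.7,1.2,-0.08],[0.55,0,-11.3,2.8,-0.16],[0.55,0,-16.8,4.9,-0.24],[0.55,0,-16.8,4.9,-0.24]]'; python3 look.py c5.png
```

```text
time_s: 30.75
tcp_pos: [0.5281, 0.0427, 0.0536]
eef_rot: [96.8, 89.9, 9.2]
force: [2.9, 3.0, -0.7]
opening: 0.548
time_s: 31.15
tcp_pos: [0.51, 0.0369, 0.0534]
eef_rot: [-120.7, 90.0, 165.3]
force: [0.2, 0.2, -0.4]
opening: 0.553
31.15 [0.50998198 0.03687989 0.053406  ]
table_axis []
handle []
pin_top []
lever_pivot [(array([100., 228.]), 0.74, array([0.4228, 0.0195, 0.05  ]))]
lever_knob [(array([280., 245.]), 0.96, array([0.5208, 0.0441, 0.065 ]))]
[[-0.     0.961  0.275]
 [-0.     0.275 -0.961]
 [-1.    -0.001  0.   ]]
```

View pics/c5.png

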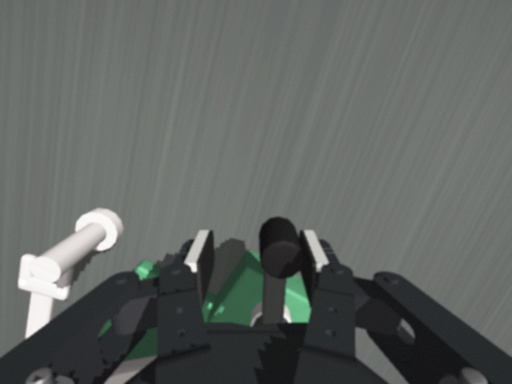

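```bash
python3 -m pendant '[[0.55,0,-2.9,0.6,-0.04],[0.55,0,-5.7,1.2,-0.08],[0.55,0,-5.7,1.2,-0.08]]'; python3 -m pendant '[[0.55,0,-2,0.4,-0.03],[0.55,0,-3.6,0.7,-0.05],[0.55,0,-3.6,0.7,-0.05]]'; python3 look.py c6.png
```

```text
time_s: 31.75
tcp_pos: [0.5053, 0.0343, 0.0533]
eef_rot: [83.9, 90.0, 14.5]
force: [1.1, 1.4, -0.0]
opening: 0.548
time_s: 32.05
tcp_pos: [0.5021, 0.0324, 0.0534]
eef_rot: [92.3, 90.0, 25.8]
force: [1.8, 3.4, 0.1]
opening: 0.549
32.05 [0.50205293 0.03237392 0.05339042]
table_axis []
handle []
pin_top []
lever_pivot []
lever_knob [(array([281., 246.]), 0.58, array([0.5122, 0.041 , 0.065 ]))]
[[ 0.     0.917  0.398]
 [ 0.     0.398 -0.917]
 [-1.     0.     0.   ]]
```

```bash
python3 -m pendant '[[0.55,0,-1.5,0.3,-0.02],[0.55,0,-3,0.6,-0.04],[0.55,0,-3,0.6,-0.04]]'
```

```text
time_s: 32.65
tcp_pos: [0.5007, 0.0309, 0.0535]
eef_rot: [78.7, 89.8, 14.6]
force: [4.5, 6.5, -3.6]
opening: 0.555
```

```bash
python3 -m pendant '[[0.55,0,5,0,0],[0.6,0,13,0,0],[0.65,0,15,0,0],[0.65,0,15,0,0]]'; python3 -m pendant '[[0.65,-15,0,0,0],[0.65,-45,0,0,0],[0.65,-90,0,0,0],[0.65,-135,0,0,0],[0.65,-170,0,0,0]]'; python3 -m pendant '[[0.65,-10,0,30,0],[0.65,-20,0,40,0],[0.65,-20,0,40,0]]'; python3 look.py d1.png
python3 - <<'E'
from h import *
shot('top','top9.png')
for n in ['top']:
    for l,z in [('table_axis',.062),('handle',.09),('pin_top',.123),('lever_pivot',.05),('lever_knob',.065),('wrench',0),('offcut',0),('bracket',0),('bolt',0),('oilcan',0),('cutdisc',0),('tin',0)]:
        r=env.place_of(l,n)
        print(l,[(np.round(a['xy']),round(a['score'],2),np.round(ray(n,a['xy'],z),3)) for a in r[:1]])
im=cv2.imread('pics/top9.png')[150:270,235:425]; cv2.imwrite('pics/top9c.png',cv2.resize(im,None,fx=4,fy=4))
E
```

```text
time_s: 33.05
tcp_pos: [0.5132, 0.0371, 0.0533]
eef_rot: [-43.5, 90.0, -107.7]
force: [-0.3, -0.5, 0.3]
opening: 0.647
time_s: 33.55
tcp_pos: [0.5129, 0.0369, 0.2258]
eef_rot: [44.7, 89.9, -19.6]
force: [0.5, 0.0, -0.2]
opening: 0.654
time_s: 33.85
tcp_pos: [0.5313, -0.0001, 0.2443]
eef_rot: [46.9, 89.9, -17.4]
force: [-0.5, 0.5, 0.2]
opening: 0.653
33.85 [ 5.31258587e-01 -7.53595575e-05  2.44327020e-01]
table_axis [(array([114., 193.]), 0.62, array([ 0.3843, -0.0947,  0.062 ]))]
handle [(array([186., 325.]), 0.73, array([ 0.5309, -0.21  ,  0.09  ]))]
pin_top []
lever_pivot [(array([256., 190.]), 0.87, array([ 0.5389, -0.0196,  0.05  ]))]
lever_knob [(array([256., 135.]), 0.61, array([0.5087, 0.0423, 0.065 ]))]
[[-0.003  0.9    0.435]
 [ 0.     0.435 -0.9  ]
 [-1.    -0.002 -0.002]]
table_axis [(array([312., 210.]), 0.59, array([ 0.494, -0.154,  0.062]))]
handle [(array([332., 195.]), 0.82, array([ 0.536, -0.212,  0.09 ]))]
pin_top [(array([334., 191.]), 0.44, array([ 0.541, -0.213,  0.123]))]
lever_pivot [(array([272., 197.]), 0.6, array([ 0.534, -0.033,  0.05 ]))]
lever_knob [(array([251., 206.]), 0.69, array([0.505, 0.031, 0.065]))]
wrench [(array([302., 252.]), 0.52, array([ 0.367, -0.127,  0.   ]))]
offcut [(array([326., 168.]), 0.46, array([ 0.636, -0.208,  0.   ]))]
bracket [(array([361., 181.]), 0.57, array([ 0.595, -0.319,  0.   ]))]
bolt [(array([262., 241.]), 0.48, array([ 0.4  , -0.002,  0.   ]))]
oilcan [(array([130., 166.]), 0.57, array([0.639, 0.429, 0.   ]))]
cutdisc [(array([405., 239.]), 0.69, array([ 0.409, -0.453,  0.   ]))]
tin [(array([402., 186.]), 0.79, array([ 0.579, -0.45 ,  0.   ]))]
```

View pics/d1.png

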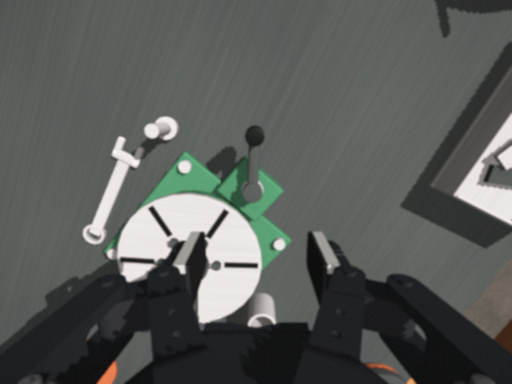

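View pics/top9c.png

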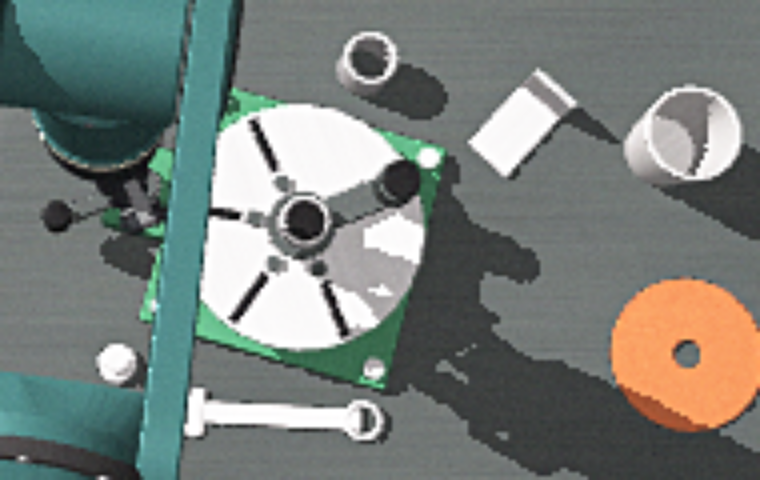

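```bash
python3 -m pendant '[[0.65,0,0,0,0],[0.65,0,0,0,0]]'; python3 -c "
from workcell import env
print(env.get_state()['joint_vel'].round(2)); print(env.sign_off())"
```

```text
time_s: 35.0
tcp_pos: [0.5303, 0.001, 0.2434]
eef_rot: [-24.9, 90.0, -89.1]
force: [0.7, 0.2, 0.0]
opening: 0.654
[-0.05  0.11  0.01 -0.08 -0.04  0.02]
the job is handed in; nothing more can be done
None
```

The table is in its notch and locked by the pin, and the clamp lever is at its stop. The job was handed in at about 35 s; no verdict is reported.

- **Turning:** I pushed the handle counter-clockwise with the fingers around it but not gripping. Drag was about 3.3 N, then faded to zero, then rose to more than 5 N, so I stopped there. I never saw a separate snap of the handle away from the finger, so the notch was judged from force alone until the pin confirmed it.
- **Pin:** Pressed with closed fingers, it went from about 134 mm to 122.6 mm above the bench, with 30 N on the wrist at the bottom. Away from the notch it would have stopped after about 3 mm.
- **Lever:** I then swung the knob counter-clockwise until the force reached about 8 N (2 N moves it). The camera put it at about 1.19 rad during the push, against a stop at 1.2. After letting go it was still there within measuring error.
- **Last checks:** The gripper was clear of everything, with force near zero. The detector's positions for the bystanders were within about 15 mm of the start, which is its normal scatter. In the pictures they had not moved. I did not measure the pin height again after the lever swing. The table axis was misplaced in two of the last detections, once clearly, because the arm was in the way, so I did not use those.

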